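# Stack a figurine pedestal in the gluing jig

### The job

Assemble the little figurine pedestal in the gluing jig, where its wooden foot already lies: first lay the blue spacer block flat on the foot, centred and square in the pocket with its long side along the foot's, and let go of it; then lay the terracotta-red disc flat and centred on the spacer. Leave the finished stack of three standing in the jig.

Things in the scene. Friction and masses are not known exactly. Their poses are not given: they have to be found in the camera images.
- jig: Fixed gluing jig: pale plywood base 150 x 110 x 12 mm; dark wooden walls 8 mm thick, top 65 mm above the table, round a central pocket 102 (x) by 66 mm (y), floor 12 mm above the table. End walls (+x, -x) solid; long sides (+y, -y) open save a 14 mm stub at each corner: a 74 mm gap for the fingers, so lower parts gripped along jig y. Origin: centre of underside; z up, x along the pocket's length.
- foot: Brown wooden foot, a block 90 x 54 x 25 mm (x, y, z), 0.085 kg, lying loose in the jig's pocket from the start, within 3 mm of its centre; its top is 37 mm above the table. Origin: centre of its underside; x along its length, z up.
- spacer: Blue block 80 x 48 x 22 mm (x, y, z), about 0.055 kg, lying loose and flat on the table. Grip it across its 48 mm width. Origin: centre of its underside; x along its length, z up. On the foot its underside is 37 mm and its top 59 mm above the table. (A pale lilac block of the same size is a bystander.)
- disc: Terracotta-red round disc, 54 mm in diameter and 18 mm thick, about 0.035 kg, lying loose and flat on the table. Origin: centre of its underside; z up. On the spacer its underside is 59 mm and its top 77 mm above the table, 12 mm higher than the jig's walls. (A green disc of the same size is a bystander.)
Things that resemble listed ones, but are neither listed nor needed, are in the scene too. Of the things like the spacer, leave any that is black, pink or purple; of the rest the larger one is meant.

How it is judged:
On the way, in this order (a step that is already met when the one before it is completed fails the run):
1. the blue spacer lies flat on the foot in the jig, centred and square, and let go (z of foot in the frame of jig between 0.007 and 0.017 m and angle between foot's own z axis and vertical below 0.1 rad and z of spacer in the frame of jig between 0.032 and 0.042 m and horizontal distance between spacer and jig below 0.015 m and angle between the x axis of spacer and the x axis of jig, either way round below 0.2 rad and angle between spacer's own z axis and vertical below 0.12 rad and contact force between the fingers and spacer below 0.1 N), for 0.2 s.
2. the red disc lies flat and centred on the spacer, and let go (all of step 1 and z of disc in the frame of jig between 0.054 and 0.064 m and horizontal distance between disc and jig below 0.015 m and angle between disc's own z axis and vertical below 0.12 rad and contact force between the fingers and disc below 0.1 N), for 0.2 s.
At the end, for the whole second after the job is handed in: Foot, blue spacer and red disc lie stacked flat in the jig, each within 5 mm of its height in the stack and tilted under 0.1 to 0.12 rad; spacer and disc centred within 15 mm of the jig's centre, spacer within 0.2 rad of square to the jig; all at rest, spacer and disc let go (all of step 2 and linear speed of each of foot, spacer, disc below 0.02 m/s); the robot touches nothing.
It also fails if it takes over 56 s, if anything falls off the work surface, if the arm or the gripper's body presses on something with over 40 N, if the wrist force passes 120 N, or if a joint passes its speed limit or range.

### The arm

A 7-joint arm with a two-finger parallel gripper is mounted at the origin on the work surface. World frame = base frame: x ahead of the robot, y to its left, z up, the work surface at z = 0. Lengths are in m, angles in rad, forces in N, time in s.
With the tool pointing down it reaches from about 0.4 to 0.85 m from the base axis. Payload 4.5 kg.
Tool frame: the origin (TCP) lies where the fingers leave the gripper's body, on its centre line; the fingertips stand 64 mm ahead of it and the grasp point (between the pads) lies 45 mm ahead of it; z points along the fingers, y is the line along which they close (so a half turn about z gives the same grasp; the last joint's range is limited). The gripper opens to 88 mm and grips with 3 to 60 N. Pads are 18 mm wide; open, the fingers measure 123 mm over their backs; the gripper's body (75 mm by 187 mm) begins 45 mm behind the grasp point.
Start: joints at [-1.18, 0.689, -0.195, 1.565, 0.157, 0.902, -0.215], TCP at [0.218, 0.586, 0.303] pointing down, gripper open.
Joint ranges: [-3.01, 3.01], [-0.46, 2.08], [-1.47, 1.51], [0.13, 2.56], [-1, 4.14], [0.04, 2.09], [-2.66, 2.66]. Speed limits (rad/s): [2.57, 2.57, 3.14, 3.14, 3.14, 3.14, 3.14].

### API

Orientations are given as a unit quaternion [x, y, z, w].
In Python, from plant import r gives the robot as it stands.
- The arm moves only by the tool play_rows, never from a script. Its arguments are lists of equal length, an entry for each row: "translation": the shift along the tool's x, y, z in m, a list of three; "delta_rot": the turn, a rotation vector about the tool's x, y, z in degrees, a list of three; "grip": the opening, from -1 (shut) to 1 (fully open). In form: {"translation": [[x, y, z], ...], "delta_rot": [[rx, ry, rz], ...], "grip": [grip, ...]}. A call has 1 to 20 rows; each row shifts and turns the commanded pose from where the row before left it, along the tool's axes as they then stand; what a row does not reach is not made up. A row lasts 1/8 s, in which the tool goes at most 62.5 mm and 10.7 degrees, less where a joint would pass 70% of its speed; a pose out of reach is approached as far as the arm can. A call with a gripper value outside its range is refused whole. The fingers move at their own pace and stop on an object; "squeeze" is the grip in N (left out, the last holds). Time passes only in rows, so rows that do not move let the fingers close. It gives the time, the measured TCP pose, the force, the opening and the grip force at its end, in the units of the state.
- r.get_state(): the state, without advancing time (a new reading comes with each control period).
- r.snapshot(name): name is "scene" or "top" or "wrist"; returns the picture (480x640x3 uint8, blue, green, red); there is no depth.
- r.get_calibration(name): a dict with "intrinsics" (3x3 intrinsics, pixels), "eye" and "rotation" of the camera in the world. Camera axes: x right, y up, looking along -z (the intrinsics and any distortion apply to the point x, -y, -z); pixel columns grow to the right and rows downward; lengths in m; the calibration is good to about 2 mm. A picture is of the moment at which its call begins: read the wrist's pose just before it. get_calibration takes no time and is no camera call; for the wrist camera it gives the pose at the moment of the call.
- r.finish_job(): hands the job in; it is judged then, once.
Trained networks look in the newest picture that a camera, given by its name, has taken for a name from the list of things; names that differ only in an ending like _2 or _b are one class to them, and where a whole thing is asked for, a point or a joint stands for the part that bears it (a point fixed in the world has none). Each returns a list of dicts, best first, with "confidence" (0 to 1); they miss things now and then, are a little off and sometimes report something else, mostly with a low value. They report only what shows in the picture. A call takes as long as a camera call. They do not tell look-alikes from the thing itself.
- r.look_for(camera, target): "point" ([x, y, z] in m, in world coordinates, good to about 4 mm: the middle of the surface that is visible of it).
- r.silhouettes(camera, target): "pixels" (480x640 bool, what is visible of it).
The state is a dict: "clock": time; "q": joint angles; "qd": joint speeds; "joint_torque": joint torques, N m; "tool_pos": TCP position; "eef_rot": TCP orientation; "contact_force": force on the tool from outside, world axes, zero at the start; "moment": the same for the moment, N m; "opening": opening from 0.0 (shut) to 1.0 (fully open); "finger_force": force on a finger pad.
Only numpy, scipy, OpenCV 4.12 (cv2) and the standard library are available. Lean on these libraries where they do the work, as an engineer would, in place of code of your own. Each camera call takes 0.05 s, during which the arm holds its last target. There are 200 camera calls.

## Working session

There is one attempt and no reset: what is moved stays moved. The work goes in short steps, Python scripts to look and compute and a tool call to move; the robot and the scene stay as the last step left them, time stands still between calls to the robot, and variables do not carry over. Pictures are saved under pics/ and viewed, at most 10 in all, crops included, and the job is handed in when it is done.

Besides the shell and the picture viewer there is one more tool, called after "Emit:" by a JSON object that holds its "method" and its "body", one argument or row to a line. play_rows: Moves the arm, as the interface text tells. Its arguments: {"type":"object","properties":{"translation":{"type":"array","items":{"type":"array","items":{"type":"number"}}},"delta_rot":{"type":"array","items":{"type":"array","items":{"type":"number"}}},"grip":{"type":"array","items":{"type":"number"}},"squeeze":{"type":"number"}},"required":["translation","delta_rot","grip"]}

```bash
mkdir -p pics; ls; python3 - <<'E'
from plant import r
import cv2,numpy as np
a=r.snapshot("scene");cv2.imwrite("pics/scene.png",a)
b=r.snapshot("top");cv2.imwrite("pics/top.png",b)
for c in("scene","top"):
    k=r.get_calibration(c);print(c,np.round(k["intrinsics"],1).tolist(),np.round(k["eye"],4),np.round(k["rotation"],4).tolist(),[x for x in k])
s=r.get_state();print(s)
for t in("jig","foot","spacer","disc"):
    print(t,[(np.round(d["point"],4).tolist(),round(d["confidence"],2)) for d in r.look_for("top",t)])
E
```

```text
pics
scene [[444.9, 0.0, 318.2], [0.0, 444.9, 243.9], [0.0, 0.0, 1.0]] [0.8446 0.4857 0.8175] [0.107, 0.2564, 0.8938, 0.3521] ['intrinsics', 'eye', 'rotation']
top [[527.5, 0.0, 308.3], [0.0, 527.5, 243.4], [0.0, 0.0, 1.0]] [0.2932 0.1162 1.1127] [0.0652, -0.0634, -0.7014, 0.7069] ['intrinsics', 'eye', 'rotation']
{'clock': 0.1, 'q': array([-1.18018594,  0.68991462, -0.19452639,  1.56620568,  0.15729561,
        0.90249165, -0.21505951]), 'qd': array([ 0.00083084, -0.00252081, -0.00210263, -0.00231242, -0.00130302,
       -0.00087923,  0.00104724]), 'joint_torque': array([-3.43871332e-03, -5.28494060e+01, -1.27150789e+00, -1.53836489e+01,
       -5.24968060e-02,  2.06669007e-03,  3.38901395e-05]), 'tool_pos': array([0.21817742, 0.58520558, 0.3019904 ]), 'eef_rot': array([ 1.77403794e-01,  9.84137811e-01, -8.09299758e-04, -9.13296500e-05]), 'contact_force': array([ 0.18223243,  0.71296788, -0.00464378]), 'moment': array([0.02491798, 0.01225221, 0.03576403]), 'finger_force': 0.0, 'opening': 1.0004559586643333}
jig [([0.5443, 0.0433, 0.0134], 0.77)]
foot [([0.5523, 0.0412, 0.0392], 0.97)]
spacer [([0.4781, 0.5505, 0.0221], 0.95), ([0.3697, 0.1559, 0.0172], 0.92), ([0.508, 0.1886, 0.0204], 0.88), ([0.6385, 0.307, 0.0241], 0.8), ([0.6346, 0.1955, 0.0151], 0.72)]
disc [([0.4412, 0.2974, 0.0206], 0.73)]
```

View pics/top.png

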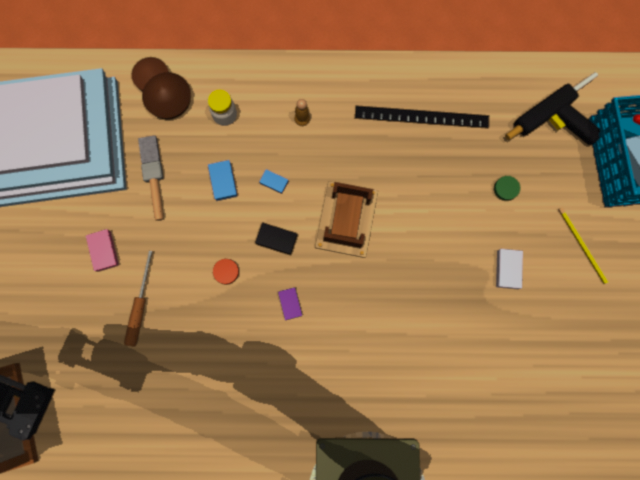

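View pics/scene.png

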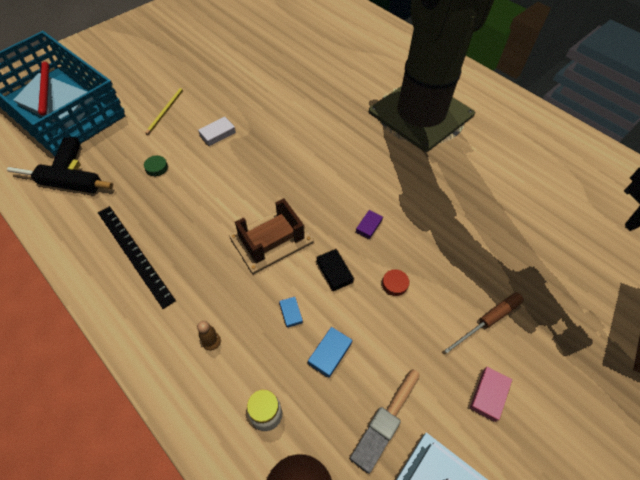

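The top picture shows these spacer-like blocks: large blue (222,180), small blue (274,181), black (276,239), pink (102,250), purple (290,303) and lilac (510,268). I choose the large blue one. Discs: red (226,271), which is the one wanted, and green (508,188). The jig with the foot is at (347,219). Next I fit the poses to the silhouettes.

```bash
cat > h.py <<'E'
from plant import r
import cv2,numpy as np
from scipy.spatial.transform import Rotation as R
from scipy.optimize import minimize
def proj(k,P):
    c=(P-k["eye"])@R.from_quat(k["rotation"]).as_matrix()
    u=np.c_[c[:,0]/-c[:,2],-c[:,1]/-c[:,2],np.ones(len(c))]@k["intrinsics"].T
    return u[:,:2]
def box(x0,x1,y0,y1,z0,z1): return np.array([[x,y,z] for x in(x0,x1) for y in(y0,y1) for z in(z0,z1)])
t=np.linspace(0,2*np.pi,40)
DISC=[np.vstack([np.c_[.027*np.cos(t),.027*np.sin(t),0*t+z] for z in(0,.018)])]
SP=[box(-.04,.04,-.024,.024,0,.022)]
JIG=[box(-.075,.075,-.055,.055,0,.012)]+[box(*sorted((s*.051,s*.059)),-.041,.041,.012,.065) for s in(1,-1)]+[box(*sorted((s*.037,s*.059)),*sorted((q*.033,q*.041)),.012,.065) for s in(1,-1) for q in(1,-1)]+[box(-.045,.045,-.027,.027,.012,.037)]
def render(k,parts,p,z=0.):
    m=np.zeros((480,640),np.uint8);c,s=np.cos(p[2]),np.sin(p[2]);A=np.array([[c,-s,0],[s,c,0],[0,0,1]])
    for b in parts:
        h=cv2.convexHull((proj(k,b@A.T+[p[0],p[1],z])*16).round().astype(np.int32)); cv2.fillConvexPoly(m,h,255,cv2.LINE_AA,4)
    return m/255.
def fit(obs,parts,p0,z=0.):
    "obs: list of (calib,mask)"
    f=lambda p:sum(np.abs(render(k,parts,p,z)-m).sum()/m.sum() for k,m in obs)
    best=None
    for d in (0,.4,-.4):
        q=minimize(f,np.add(p0,[0,0,d]),method="Nelder-Mead",options=dict(initial_simplex=np.add(p0,[0,0,d])+np.array([[0,0,0],[.01,0,0],[0,.01,0],[0,0,.25]]),xatol=1e-4,fatol=1e-4))
        if best is None or q.fun<best.fun: best=q
    return best.x,best.fun
def mask(img,kind,pt=None,k=None,z=0.02):
    h=cv2.cvtColor(img,cv2.COLOR_BGR2HSV)
    lo,hi={"blue":((100,110,60),(118,255,255)),"red":((0,190,90),(9,255,255))}[kind]
    m=cv2.inRange(h,lo,hi)
    n,l,st,ce=cv2.connectedComponentsWithStats(m)
    u=proj(k,np.array([[*pt,z]]))[0]
    i=1+min(range(n-1),key=lambda i:np.hypot(*(ce[i+1]-u))+(1e4 if st[i+1,4]<80 else 0))
    return (l==i).astype(float)
E
python3 - <<'E'
from h import *
I={};K={}
for c in("top","scene"): I[c]=r.snapshot(c);K[c]=r.get_calibration(c)
for n,kind,parts,p0 in(("spacer","blue",SP,[.6385,.307,1.7]),("disc","red",DISC,[.441,.297,0])):
    ob=[(K[c],mask(I[c],kind,p0[:2],K[c])) for c in K]
    for o in([ob[0]],[ob[1]],ob): print(n,np.round(fit(o,parts,p0),4) if 0 else fit(o,parts,p0),[m.sum() for _,m in o])
ob=[]
for c in K:
    m=np.zeros((480,640),bool)
    for t_ in("jig","foot"):
        d=r.silhouettes(c,t_)
        if d: m|=d[0]["pixels"]; print(c,t_,d[0]["confidence"],d[0]["pixels"].sum())
    ob.append((K[c],m.astype(float)))
for o in([ob[0]],[ob[1]],ob): print("jig",fit(o,JIG,[.55,.041,1.4]))
x=cv2.resize(I["top"][140:300,190:390],None,fx=4,fy=3.75)[:600]
cv2.imwrite("pics/crop.png",cv2.resize(I["top"][140:300,190:390],(750,600),interpolation=cv2.INTER_CUBIC))
E
```

```text
spacer (array([0.63666563, 0.30841847, 3.45239155]), np.float64(0.25164670277968515)) [np.float64(771.0)]
spacer (array([0.63265687, 0.30617414, 3.43124215]), np.float64(0.22624629187468345)) [np.float64(1084.0)]
spacer (array([0.63293216, 0.30672079, 0.30765004]), np.float64(0.48113775621619803)) [np.float64(771.0), np.float64(1084.0)]
disc (array([0.4377227 , 0.29391661, 0.64326304]), np.float64(0.3515175335167474)) [np.float64(449.0)]
disc (array([ 0.43017829,  0.29002423, -0.065283  ]), np.float64(1.1134199134199134)) [np.float64(308.0)]
disc (array([ 0.43543057,  0.29052387, -0.11335465]), np.float64(1.4761576385970465)) [np.float64(449.0), np.float64(308.0)]
top jig 0.64 2689
top foot 0.9 1107
scene jig 0.62 2086
scene foot 0.8 1063
jig (array([0.55175174, 0.03910869, 2.95436007]), np.float64(0.02752061276487996))
jig (array([0.55177182, 0.03665356, 2.90432518]), np.float64(0.13826487088960704))
jig (array([0.55149482, 0.03888847, 2.95014446]), np.float64(0.17275797334750356))
```

View pics/crop.png

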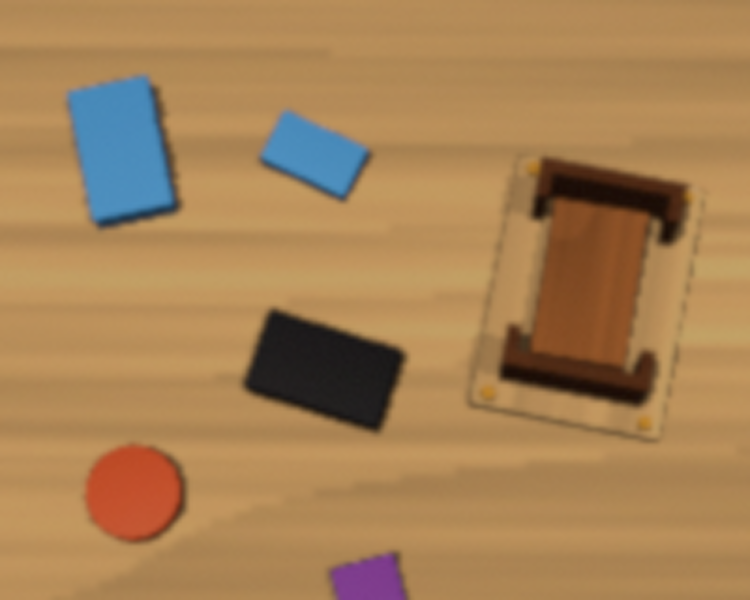

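The crop shows the large blue block at (123,150), clearly bigger than the small blue one at (315,155). The red disc is at (135,492). Next I hover over the spacer.

Emit:
{"method": "play_rows", "body": {
  "translation": [
    [-0.0405,-0.0096,0],
    [-0.0405,-0.0096,0],
    [-0.0405,-0.0096,0],
    [-0.0405,-0.0096,0],
    [-0.0405,-0.0096,0],
    [-0.0405,-0.0096,0],
    [-0.0405,-0.0096,0],
    [-0.0405,-0.0096,0],
    [-0.0405,-0.0096,0],
    [-0.0405,-0.0096,0],
    [-0.0405,-0.0096,0],
    [-0.0405,-0.0096,0],
    [0,0,0],
    [0,0,0],
    [0,0,0],
    [0,0,0],
    [0,0,0],
    [0,0,0]
  ],
  "delta_rot": [
    [0,0,0],
    [0,0,0],
    [0,0,0],
    [0,0,0],
    [0,0,0],
    [0,0,0],
    [0,0,0],
    [0,0,0],
    [0,0,0],
    [0,0,0],
    [0,0,0],
    [0,0,0],
    [0,0,-9.25],
    [0,0,-9.25],
    [0,0,-9.25],
    [0,0,-9.25],
    [0,0,0],
    [0,0,0]
  ],
  "grip": [1,1,1,1,1,1,1,1,1,1,1,1,1,1,1,1,1,1]
}}

```text
clock: 2.85
tool_pos: [0.6334, 0.3079, 0.3027]
eef_rot: [-0.143, 0.99, 0.0, -0.0]
contact_force: [0.2, -0.3, 0.1]
opening: 1.0
finger_force: 0.0
```

```bash
cat >> h.py <<'E'
def tool():
    s=r.get_state();M=R.from_quat(s["eef_rot"]).as_matrix()
    return s,M
def goto(x,y,z,yang):
    "print tool-frame move from the present pose to TCP xyz, tool y axis at angle yang (mod pi)"
    s,M=tool();d=M.T@(np.array([x,y,z])-s["tool_pos"])
    a=np.arctan2(M[1,1],M[0,1]);e=(yang-a+np.pi/2)%np.pi-np.pi/2
    print("t",s["clock"].round(2) if hasattr(s["clock"],"round") else s["clock"],"pos",s["tool_pos"].round(4),"y ang",np.degrees(a).round(2),"z axis",M[:,2].round(4),"q7",s["q"][6].round(2),"open",round(s["opening"],3),"F",s["contact_force"].round(1))
    print("  move tool xyz mm",(d*1000).round(1),"rotz deg",np.degrees(-e).round(2))
def sil(c,name,pt,z=.02):
    k=r.get_calibration(c);u=proj(k,np.array([[*pt,z]]))[0]
    best=None
    for d in r.silhouettes(c,name):
        ys,xs=np.nonzero(d["pixels"]);e=np.hypot(xs.mean()-u[0],ys.mean()-u[1])
        if best is None or e<best[0]: best=(e,d["pixels"].astype(float))
    return k,best
E
python3 - <<'E'
from h import *
p0=[.633,.307,.3]
goto(*p0[:2],.3,p0[2]+np.pi/2)
for c in("wrist","top"):
    img=r.snapshot(c)
    if c=="wrist": cv2.imwrite("pics/w1.png",img)
    k,b=sil(c,"spacer",p0[:2])
    print(c,k["eye"].round(3),b and (b[0],b[1].sum(),fit([(k,b[1])],SP,p0)))
    if c=="top":
        k,b=sil(c,"disc",[.437,.294]); print(b[0],fit([(k,b[1])],DISC,[.437,.294,0]))
E
```

```text
t 2.85 pos [0.6334 0.3079 0.3027] y ang 106.4 z axis [-1.e-04 -0.e+00 -1.e+00] q7 1.09 open 1.0 F [ 0.2 -0.3  0.1]
  move tool xyz mm [ 0.7 -0.8  2.7] rotz deg -0.79
wrist [0.569 0.289 0.386] (np.float64(2.218559318842252), np.float64(3554.0), (array([0.63587312, 0.30951506, 0.22736754]), np.float64(0.04753439924084434)))
top [0.293 0.116 1.113] (np.float64(4.894488688395408), np.float64(447.0), (array([0.63185758, 0.31812675, 0.58732719]), np.float64(1.1168136158266437)))
1.4561696364020387 (array([ 0.43564859,  0.29363174, -0.33978263]), np.float64(0.14905667370918121))
```

View pics/w1.png

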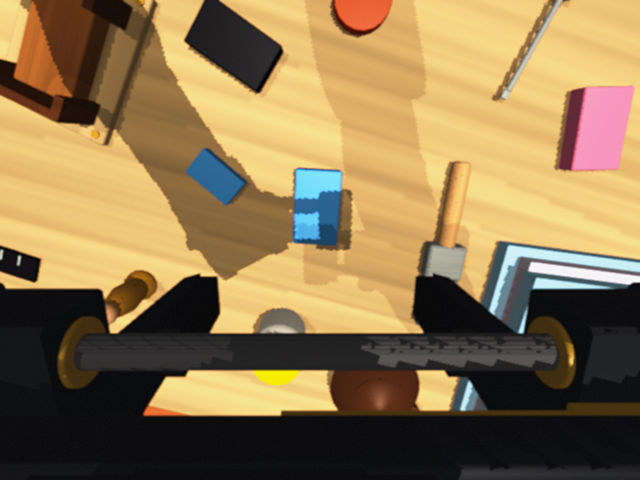

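The wrist view shows the blue block at (318,207) between the fingers, with clear space around it. The fit gives (0.636, 0.3095) and a yaw of 13°. I descend and grasp.

Emit:
{"method": "play_rows", "body": {
  "translation": [
    [0,0,0],
    [-0.0028,0.001,0.03],
    [0,0,0.04],
    [0,0,0.04],
    [0,0,0.04],
    [0,0,0],
    [0,0,0]
  ],
  "delta_rot": [
    [0,0,3.4],
    [0,0,0],
    [0,0,0],
    [0,0,0],
    [0,0,0],
    [0,0,0],
    [0,0,0]
  ],
  "grip": [1,1,1,1,1,1,1]
}}

```text
clock: 3.98
tool_pos: [0.6367, 0.3103, 0.1544]
eef_rot: [-0.114, 0.993, 0.001, 0.001]
contact_force: [-0.1, -0.1, 0.6]
opening: 1.0
finger_force: 0.0
```

```bash
python3 - <<'E'
from h import *
img=r.snapshot("wrist");cv2.imwrite("pics/w2.png",img)
k,b=sil("wrist","spacer",[.636,.3095])
p,f=fit([(k,b[1])],SP,[.636,.3095,.227]);print(p,f,b[0])
goto(p[0],p[1],.068,p[2]+np.pi/2)
E
```

```text
[0.63708166 0.30972693 0.22806449] 0.04678146648205088 4.473893290145038
t 4.075 pos [0.6371 0.3104 0.1552] y ang 103.14 z axis [ 0.0035  0.0023 -1.    ] q7 0.98 open 1.002 F [-0.3 -0.3 -0.2]
  move tool xyz mm [ 0.5 -0.8 87.2] rotz deg 0.07
```

View pics/w2.png

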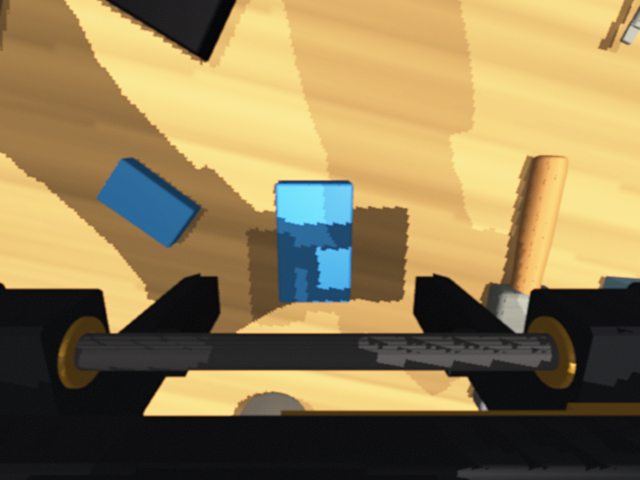

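The wrist view shows the blue block at (314,242) centred between the fingers, with the brush and the small block well clear. I descend and close.

Emit:
{"method": "play_rows", "body": {
  "translation": [
    [0.0005,-0.0008,0.04],
    [0,0,0.03],
    [0,0,0.016],
    [0,0,0],
    [0,0,0],
    [0,0,0],
    [0,0,0],
    [0,0,0],
    [0,0,0],
    [0,0,0]
  ],
  "delta_rot": [
    [0,0,0],
    [0,0,0],
    [0,0,0],
    [0,0,0],
    [0,0,0],
    [0,0,0],
    [0,0,0],
    [0,0,0],
    [0,0,0],
    [0,0,0]
  ],
  "grip": [1,1,1,1,-1,-1,-1,-1,-1,-1],
  "squeeze": 15
}}

```text
clock: 5.32
tool_pos: [0.6358, 0.3087, 0.067]
eef_rot: [-0.115, 0.993, 0.0, 0.0]
contact_force: [0.1, -0.3, 2.5]
opening: 0.546
finger_force: 15.0
```

```bash
python3 - <<'E'
from h import *
s,M=tool();print(s["finger_force"])
goto(.5517,.039,.2,2.952+np.pi/2)
E
```

```text
15.000159326009452
t 5.325 pos [0.6358 0.3087 0.067 ] y ang 103.15 z axis [ 3.e-04  1.e-04 -1.e+00] q7 0.95 open 0.546 F [ 0.1 -0.3  2.5]
  move tool xyz mm [ 143.2 -243.5 -133.1] rotz deg 24.02
```

The grip holds at a 48 mm opening. I lift and carry it to above the jig.

Emit:
{"method": "play_rows", "body": {
  "translation": [
    [0,0,-0.02],
    [0,0,-0.038],
    [0,0,-0.038],
    [0,0,-0.037],
    [0.0179,-0.0304,0],
    [0.0179,-0.0304,0],
    [0.0179,-0.0304,0],
    [0.0179,-0.0304,0],
    [0.0179,-0.0304,0],
    [0.0179,-0.0304,0],
    [0.0179,-0.0304,0],
    [0.0179,-0.0304,0],
    [0,0,0],
    [0,0,0],
    [0,0,0],
    [0,0,0],
    [0,0,0]
  ],
  "delta_rot": [
    [0,0,0],
    [0,0,0],
    [0,0,0],
    [0,0,0],
    [0,0,0],
    [0,0,0],
    [0,0,0],
    [0,0,0],
    [0,0,0],
    [0,0,0],
    [0,0,0],
    [0,0,0],
    [0,0,8],
    [0,0,8],
    [0,0,8],
    [0,0,0],
    [0,0,0]
  ],
  "grip": [-1,-1,-1,-1,-1,-1,-1,-1,-1,-1,-1,-1,-1,-1,-1,-1,-1]
}}

```text
clock: 7.45
tool_pos: [0.5517, 0.0394, 0.2002]
eef_rot: [0.093, 0.996, 0.0, 0.0]
contact_force: [-0.0, -1.0, -0.8]
opening: 0.548
finger_force: 15.0
```

```bash
python3 - <<'E'
from h import *
img=r.snapshot("wrist");k=r.get_calibration("wrist")
m=np.zeros((480,640))
for n in("jig","foot"):
    b=sil("wrist",n,[.5517,.039]); print(n,b[1] and (b[1][0],b[1][1].sum()))
    if b[1]: m=np.maximum(m,b[1][1])
e=cv2.findContours(m.astype(np.uint8),0,1)[0]
v=img.copy()
rm=render(k,JIG,[.5517,.039,2.952])
cv2.drawContours(v,e,-1,(0,255,0),1)
cv2.drawContours(v,cv2.findContours((rm>.5).astype(np.uint8),0,1)[0],-1,(255,0,255),1)
cv2.imwrite("pics/w3.png",v)
goto(.5517,.039,.2,2.952+np.pi/2)
E
```

```text
jig (np.float64(61.31354612911612), np.float64(9294.0))
foot (np.float64(39.54475317168416), np.float64(2458.0))
t 7.6 pos [0.5516 0.0393 0.1998] y ang 79.22 z axis [ 2.e-04  3.e-04 -1.e+00] q7 0.91 open 0.543 F [ 0.2 -0.8 -0.7]
  move tool xyz mm [-0.2 -0.3 -0.2] rotz deg 0.08
```

View pics/w3.png

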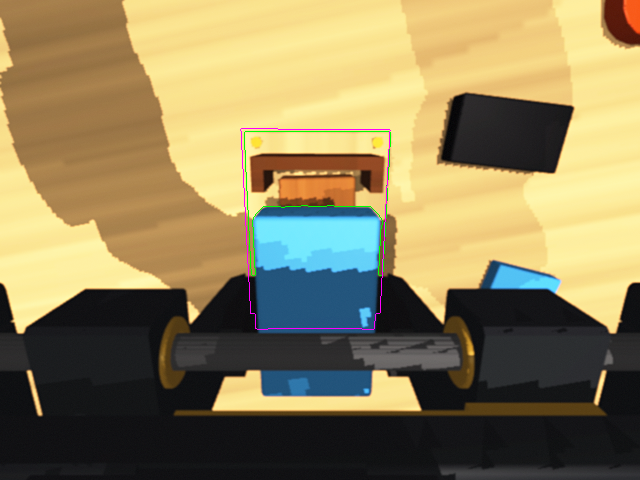

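The overlay's jig outline (240–390 px) agrees with the silhouette to about 2 px, and the blue block is centred on it at column 316. I lower it and release.

Emit:
{"method": "play_rows", "body": {
  "translation": [
    [0,0,0.03],
    [0,0,0.03],
    [0,0,0.02],
    [0,0,0.01],
    [0,0,0.005],
    [0,0,0],
    [0,0,0],
    [0,0,0],
    [0,0,0],
    [0,0,0],
    [0,0,0]
  ],
  "delta_rot": [
    [0,0,0],
    [0,0,0],
    [0,0,0],
    [0,0,0],
    [0,0,0],
    [0,0,0],
    [0,0,0],
    [0,0,0],
    [0,0,0],
    [0,0,0],
    [0,0,0]
  ],
  "grip": [-1,-1,-1,-1,-1,-1,-1,0.6,0.6,0.6,0.6]
}}

```text
clock: 8.98
tool_pos: [0.5516, 0.0393, 0.1048]
eef_rot: [0.094, 0.996, 0.0, 0.0]
contact_force: [-0.8, -0.6, -0.3]
opening: 0.803
finger_force: 0.0
```

Emit:
{"method": "play_rows", "body": {
  "translation": [
    [0,0,-0.02],
    [0,0,-0.04],
    [0,0,-0.04],
    [0,0,-0.04],
    [0,0,-0.04],
    [0,0,0]
  ],
  "delta_rot": [
    [0,0,0],
    [0,0,0],
    [0,0,0],
    [0,0,0],
    [0,0,0],
    [0,0,0]
  ],
  "grip": [0.6,1,1,1,1,1]
}}

```text
clock: 9.72
tool_pos: [0.553, 0.0396, 0.2876]
eef_rot: [0.095, 0.996, 0.001, 0.003]
contact_force: [0.8, -0.8, -0.9]
opening: 0.998
finger_force: 0.0
```

```bash
python3 - <<'E'
from h import *
img=r.snapshot("wrist");k=r.get_calibration("wrist")
b=sil("wrist","spacer",[.5517,.039],.05)[1]
p,f=fit([(k,b[1])],SP,[.5517,.039,-.19],.037);print(p,f)
v=img.copy()
for P,q,z in((JIG,[.5517,.039,2.952],0),(SP,p,.037)):
    cv2.drawContours(v,cv2.findContours((render(k,P,q,z)>.5).astype(np.uint8),0,1)[0],-1,(255,0,255),1)
cv2.imwrite("pics/w4.png",v)
goto(.437,.294,.2,np.radians(79.2))
E
```

```text
[ 0.55090499  0.03955892 -0.19507241] 0.0682715218614966
t 9.825 pos [0.5513 0.0391 0.2846] y ang 79.15 z axis [-1.e-04 -2.e-04 -1.e+00] q7 0.96 open 1.0 F [0.4 0.6 0.3]
  move tool xyz mm [160.2 228.9  84.5] rotz deg -0.05
```

View pics/w4.png

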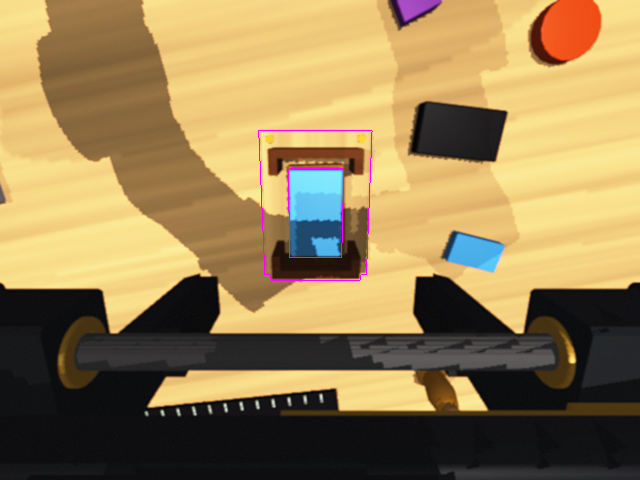

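The block at (315,212) lies centred and square on the foot, within 1 mm of the jig's centre. Next is the disc.

Emit:
{"method": "play_rows", "body": {
  "translation": [
    [0.02,0.0286,0],
    [0.02,0.0286,0],
    [0.02,0.0286,0],
    [0.02,0.0286,0],
    [0.02,0.0286,0.025],
    [0.02,0.0286,0.025],
    [0.02,0.0286,0.025],
    [0.02,0.0286,0.025],
    [0,0,0],
    [0,0,0]
  ],
  "delta_rot": [
    [0,0,0],
    [0,0,0],
    [0,0,0],
    [0,0,0],
    [0,0,0],
    [0,0,0],
    [0,0,0],
    [0,0,0],
    [0,0,0],
    [0,0,0]
  ],
  "grip": [1,1,1,1,1,1,1,1,1,1]
}}

```text
clock: 11.08
tool_pos: [0.4374, 0.2929, 0.184]
eef_rot: [0.095, 0.996, -0.001, -0.001]
contact_force: [0.8, -0.3, 0.2]
opening: 0.998
finger_force: 0.0
```

```bash
python3 - <<'E'
from h import *
img=r.snapshot("wrist");k=r.get_calibration("wrist")
b=sil("wrist","disc",[.437,.294])[1]
p,f=fit([(k,b[1])],DISC,[.437,.294,0]);print(p,f,b[0])
v=img.copy()
cv2.drawContours(v,cv2.findContours((render(k,DISC,p)>.5).astype(np.uint8),0,1)[0],-1,(255,0,255),1)
cv2.imwrite("pics/w5.png",v)
goto(p[0],p[1],.068,np.radians(79.1))
E
```

```text
[0.43803403 0.29472252 0.47243688] 0.056994401105723055 2.637217611821851
t 11.175 pos [0.4382 0.2926 0.1848] y ang 79.03 z axis [ 4.0e-04 -1.1e-03 -1.0e+00] q7 0.4 open 0.999 F [-0.8  0.7  0.7]
  move tool xyz mm [  0.7   2.2 116.8] rotz deg -0.07
```

View pics/w5.png

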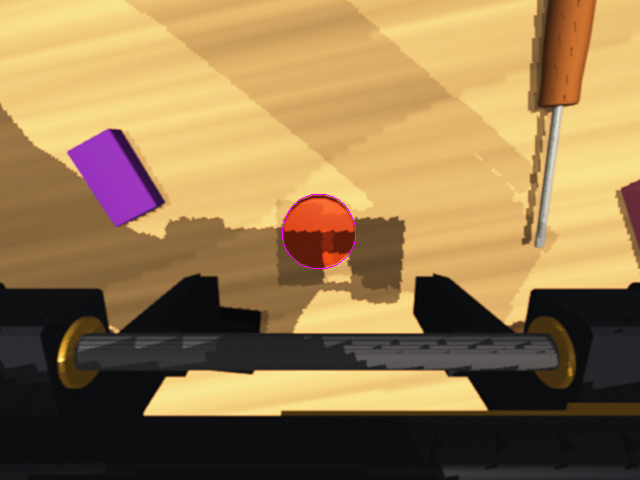

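The disc fits well at (319,232). The black block at (240,325) lies beyond the line along which the fingers move. I grasp it.

Emit:
{"method": "play_rows", "body": {
  "translation": [
    [0.0007,0.0022,0.03],
    [0,0,0.04],
    [0,0,0.03],
    [0,0,0.017],
    [0,0,0],
    [0,0,0],
    [0,0,0],
    [0,0,0],
    [0,0,0],
    [0,0,0]
  ],
  "delta_rot": [
    [0,0,0],
    [0,0,0],
    [0,0,0],
    [0,0,0],
    [0,0,0],
    [0,0,0],
    [0,0,0],
    [0,0,0],
    [0,0,0],
    [0,0,0]
  ],
  "grip": [1,1,1,1,1,-1,-1,-1,-1,-1],
  "squeeze": 15
}}

```text
clock: 12.42
tool_pos: [0.4374, 0.2965, 0.0682]
eef_rot: [0.095, 0.996, 0.0, 0.0]
contact_force: [0.2, -0.5, 5.8]
opening: 0.61
finger_force: 15.0
```

```bash
python3 - <<'E'
from h import *
goto(.5511,.0393,.22,np.radians(79))
E
```

```text
t 12.425 pos [0.4374 0.2965 0.0682] y ang 79.15 z axis [ 6.e-04  3.e-04 -1.e+00] q7 0.34 open 0.61 F [ 0.2 -0.5  5.8]
  move tool xyz mm [-160.2 -231.1 -151.8] rotz deg 0.15
```

Emit:
{"method": "play_rows", "body": {
  "translation": [
    [0,0,-0.02],
    [0,0,-0.04],
    [0,0,-0.046],
    [0,0,-0.046],
    [-0.02,-0.0289,0],
    [-0.02,-0.0289,0],
    [-0.02,-0.0289,0],
    [-0.02,-0.0289,0],
    [-0.02,-0.0289,0],
    [-0.02,-0.0289,0],
    [-0.02,-0.0289,0],
    [-0.02,-0.0289,0],
    [0,0,0],
    [0,0,0]
  ],
  "delta_rot": [
    [0,0,0],
    [0,0,0],
    [0,0,0],
    [0,0,0],
    [0,0,0],
    [0,0,0],
    [0,0,0],
    [0,0,0],
    [0,0,0],
    [0,0,0],
    [0,0,0],
    [0,0,0],
    [0,0,0],
    [0,0,0]
  ],
  "grip": [-1,-1,-1,-1,-1,-1,-1,-1,-1,-1,-1,-1,-1,-1]
}}

```text
clock: 14.18
tool_pos: [0.5503, 0.0401, 0.2195]
eef_rot: [0.094, 0.996, 0.0, -0.0]
contact_force: [-0.1, 0.5, -0.3]
opening: 0.61
finger_force: 15.0
```

```bash
python3 - <<'E'
from h import *
img=r.snapshot("wrist");k=r.get_calibration("wrist")
s,M=tool();z0=s["tool_pos"][2]-.0682
for d in r.silhouettes("wrist","disc")[:2]: print(d["confidence"],d["pixels"].sum(),fit([(k,d["pixels"].astype(float))],DISC,[*s["tool_pos"][:2],0],z0))
goto(.5511,.0393,.128,np.radians(79.1))
E
```

```text
0.56 10472 (array([0.5505589 , 0.0413326 , 0.12533227]), np.float64(0.2772832127503408))
t 14.275 pos [0.5503 0.0409 0.2197] y ang 79.3 z axis [-5.0e-04  1.1e-03 -1.0e+00] q7 0.88 open 0.61 F [ 0.1  0.4 -0.5]
  move tool xyz mm [-1.2 -1.5 91.7] rotz deg 0.2
```

The disc is in the grip and centred. I lower it and release.

Emit:
{"method": "play_rows", "body": {
  "translation": [
    [-0.001,-0.001,0.03],
    [0,0,0.03],
    [0,0,0.018],
    [0,0,0.008],
    [0,0,0.005],
    [0,0,0],
    [0,0,0],
    [0,0,0],
    [0,0,0],
    [0,0,0],
    [0,0,0]
  ],
  "delta_rot": [
    [0,0,0],
    [0,0,0],
    [0,0,0],
    [0,0,0],
    [0,0,0],
    [0,0,0],
    [0,0,0],
    [0,0,0],
    [0,0,0],
    [0,0,0],
    [0,0,0]
  ],
  "grip": [-1,-1,-1,-1,-1,-1,-1,0.7,0.7,0.7,0.7]
}}

```text
clock: 15.65
tool_pos: [0.5517, 0.0381, 0.1288]
eef_rot: [0.094, 0.996, 0.0, 0.0]
contact_force: [0.1, 0.3, -0.1]
opening: 0.851
finger_force: 0.0
```

Emit:
{"method": "play_rows", "body": {
  "translation": [
    [0,0,-0.02],
    [0,0,-0.04],
    [0,0,-0.04],
    [0,0,-0.04],
    [0,0,-0.04],
    [0,0,0],
    [0,0,0],
    [0,0,0]
  ],
  "delta_rot": [
    [0,0,0],
    [0,0,0],
    [0,0,0],
    [0,0,0],
    [0,0,0],
    [0,0,0],
    [0,0,0],
    [0,0,0]
  ],
  "grip": [0.7,1,1,1,1,1,1,1]
}}

```text
clock: 16.65
tool_pos: [0.5509, 0.0378, 0.3074]
eef_rot: [0.094, 0.996, -0.0, -0.001]
contact_force: [0.2, -0.0, 0.8]
opening: 0.998
finger_force: 0.0
```

```bash
python3 - <<'E'
from h import *
img=r.snapshot("wrist");k=r.get_calibration("wrist")
p=[.551,.039,0]
b=sil("wrist","disc",p[:2],.07)[1]
if b:
    p,f=fit([(k,b[1])],DISC,p,.059);print(p,f,b[0])
v=img.copy()
for P,q,z in((DISC,p,.059),(SP,[.5511,.0393,-.193],.037)):
    cv2.drawContours(v,cv2.findContours((render(k,P,q,z)>.5).astype(np.uint8),0,1)[0],-1,(255,0,255),1)
cv2.imwrite("pics/w6.png",v)
E
```

```text
[ 0.55261974  0.03917104 -0.37962959] 0.07283243680953208 1.3195878794701343
```

View pics/w6.png

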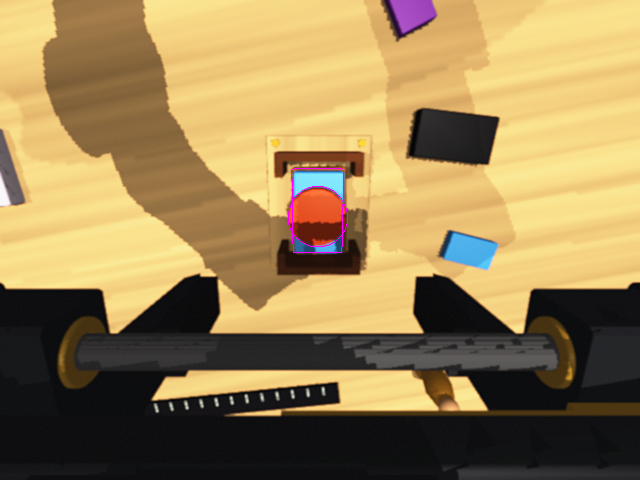

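The disc at (318,216) lies flat and centred on the spacer, within 2 mm, and both fitted outlines match. The gripper is well clear, so I hand the job in.

```bash
python3 -c "
from plant import r
print(r.finish_job())"
```

```text
the job is handed in; nothing more can be done
None
```

The pedestal is assembled and handed in: foot, blue spacer and red disc are stacked in the jig, with spacer and disc each measured within 2 mm of its centre; the hand-in call returned no verdict.

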